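# Take up a stage brake with its star wheel

### The job

Take the orange-handled adjusting tool from its blue stand and, working its blade through the slot in the grey brake housing, advance the star wheel inside tooth by tooth towards the drum (the way the yellow arrow points) until the brake shoe bites on the drum and the wheel will not go further. Be gentle: never press on the unit with more than about 15 N, touch the unit with nothing but the tool and leave the other things alone. When the brake is snug, put the tool back in its stand.

Things in the scene. Friction and masses are not known exactly. Their poses are not given: they have to be found in the camera images.
- unit: Brake unit fixed to the worktop: grey housing with flat steel cover on an aluminium base plate, steel drum beside it. Origin on the worktop below the slot's centre; x points from housing to drum, z up. Base plate x -57 to 125, y +-42, 6 mm thick; housing x +-45, y +-32 mm, cover top at z 74, cover 4 mm thick; drum 52 mm across at x 92, up to z 50. Pressing on it with over 25 N damages it.
- slot (a point): Centre of the access slot, level with the cover's top face (z 74 on the unit). The slot is 28 mm long along the unit's x and 14 mm wide along y. The tooth tips pass below it at up to z 68, the tooth gaps end at z 57. The slot's ends also stop the blade.
- axle (a point): Centre of the star wheel inside the housing, z 38 on the unit; axle along the unit's y. 12 teeth, 60 mm across the tips, 38 mm across the roots, teeth 4 mm thick, 14 mm wide. The wheel's angle is not reported: a tooth may stand under the blade. Pushing its top to the unit's +x takes the brake up. It stays where left; turning takes 3 to 5 N at the tooth.
- shoe_face (a point): Middle of the black lining of the brake shoe, on the face turned to the drum, z 26 on the unit. It slides along the unit's x, 2.5 mm per tooth of the star wheel, and bites on the drum at x 66 mm of the unit; at the start it is 1 to 3 teeth short of that. Once it bites, the force at the tooth climbs steeply within a few mm.
- tool: Adjusting tool, 60 g, upright in the stand, blade down. Origin at the blade's tip, z up. Steel blade 3 mm thick (x), 8 mm wide (y), z 0 to 26; dark collar 22x22 mm, z 26 to 30; orange handle 22 mm (x) by 18 mm (y), z 30 to 86: grip it across y, low down, fingertips just above the collar. Used with its x along the unit's x, either way round.
- stand: Blue tool stand fixed to the worktop, 62x62 mm and 36 mm high, origin at the centre of its underside. A well 9 mm (x) by 14 mm (y) goes through it at the centre. The tool stands in it with its collar on the top face, so that its tip is 10 mm above the worktop; tool and well have nearly the same yaw.
- die_box: Flat clear sample box, 65x60x16 mm, a bystander; origin under its centre.
- loupe: Black loupe, 35 mm across and 39 mm high, a bystander; origin under its centre.
- tape: Roll of brown tape lying flat, 92 mm across and 48 mm high, a bystander; origin under its centre. Beside it rises the black post of the enclosure, 30 mm square and taller than the arm, at world x 0.335, y -0.365: the arm must pass round it.
Mind the look-alikes: they are no part of the job. Of the things shaped like the stand, the blue one is meant.

How it is judged:
By the outcome, as a careful person would: the job done as asked, in the order asked, and still so for the second after the job is handed in, with the robot touching nothing.
It also fails if it takes over 67 s, if anything falls off the work surface, if the arm or the gripper's body presses on something with over 40 N, if the wrist force passes 120 N, or if a joint passes its speed limit or range.

### The arm

A 6-joint arm with a two-finger parallel gripper is mounted at the origin on a cart in front of the work surface, level with it; the furniture and walls round the work are solid. World frame = base frame: x ahead of the robot, y to its left, z up, the work surface at z = 0. Lengths are in m, angles in degrees, forces in N, time in s.
With the tool pointing down it reaches from about 0.275 to 0.75 m from the base axis. Payload 10.2 kg.
Tool frame: the origin (TCP) lies between the finger pads; the fingertips stand 22 mm ahead of it and the grasp point (between the pads) lies 3 mm ahead of it; z points along the fingers, y is the line along which they close (so a half turn about z gives the same grasp; the last joint's range is limited). The gripper opens to 88 mm and grips with 3 to 60 N. Pads are 18 mm wide; open, the fingers measure 123 mm over their backs; the gripper's body (75 mm by 187 mm) begins 45 mm behind the grasp point.
Start: joints at [-78.575, 17.928, 85.812, -0, 76.261, -12.8], TCP at [0.215, -0.479, 0.261] pointing down, gripper open.
Joint ranges: [-168.41, 168.41], [-55.51, 124.54], [10.69, 146.95], [-70.63, 250.63], [1, 178], [-165.06, 165.06]. Speed limits (degrees/s): [136.94, 136.94, 172.46, 180, 180, 180].

### API

Orientations are given as [roll, pitch, yaw] about the fixed x, y, z axes, in that order (R = Rz(yaw) Ry(pitch) Rx(roll)).
In Python, from workcell import env, optics gives the robot as it stands. The module is installed in compiled form; this text tells all that it offers.
- The arm moves only by the tool drive_effector, called after "Request:" as name(argument=value, ...), one argument or row to a line, values as JSON. Schema: {"type":"object","properties":{"steps":{"type":"array","items":{"type":"number"},"minItems":7,"maxItems":35},"clamp_n":{"type":"number"},"only":{"type":"string"},"quiet":{"type":"boolean"},"lines":{"type":"string"}},"required":["steps"],"additionalProperties":false}. steps is one flat list of numbers that holds 1 to 5 rows one after another, with no inner brackets; each row has 7 numbers: a rotation vector rx, ry, rz in shares of 45 degrees (1.0 is 45 degrees), then dx, dy, dz in shares of 0.75 m (1.0 is 0.75 m), then the finger opening in m; each row is the pose to reach, as a shift and turn from the pose commanded when the call began, along the tool's axes at that moment; what a row does not reach only later rows make up. A row lasts 1/8 s, in which the tool goes at most 0.0625 m and 10.7 degrees, less where a joint would pass 70% of its speed; a pose out of reach is approached as far as the arm can. The fingers move at their own pace and stop on an object; clamp_n is the grip in N (left out, the last holds). Time passes only in rows, so rows that do not move let the fingers close. The tool returns the time, the measured TCP pose, the force, the opening and the grip force at its end. only (a regular expression) keeps the lines of the reply that match it, lines (a string "A,B") keeps lines A to B, and quiet returns only ok. Input that does not fit is refused with a message, and nothing moves.
- env.get_obs(): the state, without advancing time (a new reading comes with each control period).
- optics.camera(name): name is "side" or "top"; returns the picture (384x512x3 uint8, blue, green, red); there is no depth.
- optics.camera_info(name): a dict with "fx", "fy", "cx", "cy" (pixels), "rvec" (rotation vector, rad) and "tvec" (3), from world to camera coordinates, as OpenCV has them. Camera axes: x right, y down, z forward; pixel columns grow to the right and rows downward; lengths in m; the calibration is good to about 2 mm. A picture is of the moment at which its call begins. camera_info takes no time and is no camera call.
- env.sign_off(): hands the job in; it is judged then, once.
The state is a dict: "t": time; "qpos": joint angles; "qvel": joint speeds; "effort": joint torques, N m; "tool_pos": TCP position; "orientation": TCP orientation; "force": force on the tool from outside, world axes, zero at the start; "torque": the same for the moment, N m; "opening": finger opening in m; "finger_force": force on a finger pad.
Only numpy, scipy, OpenCV 4.12 (cv2) and the standard library are available. Lean on these libraries where they do the work, as an engineer would, in place of code of your own. Each camera call takes 0.05 s, during which the arm holds its last target. There are 200 camera calls.

## Working session

There is one attempt and no reset: what is moved stays moved. The work goes in short steps, Python scripts to look and compute and a tool call to move; the robot and the scene stay as the last step left them, time stands still between calls to the robot, and variables do not carry over. Pictures are saved under pics/ and viewed, at most 10 in all, crops included, and the job is handed in when it is done.

```bash
mkdir -p pics; ls; python3 - <<'E'
from workcell import env, optics
import cv2,numpy as np
for n in("side","top"):
    im=optics.camera(n); cv2.imwrite(f"pics/{n}0.png",im)
    i=optics.camera_info(n); print(n,i)
    R,_=cv2.Rodrigues(np.array(i["rvec"],float)); print("cam at",-R.T@np.array(i["tvec"]))
print(env.get_obs())
E
```

```text
pics
side {'fx': 485.5110474585148, 'fy': 485.5110474585148, 'cx': 261.63728207236466, 'cy': 195.83052656208793, 'rvec': array([ 2.27130889, -0.18726775,  0.1149542 ]), 'tvec': array([-0.59517632,  0.08105621,  1.15243385])}
cam at [ 0.42674958 -0.91225331  0.82133272]
top {'fx': 351.85649575117435, 'fy': 351.85649575117435, 'cx': 251.48011988474795, 'cy': 197.35908800537658, 'rvec': array([ 2.26825595, -1.72272631,  0.31560292]), 'tvec': array([-0.22137638,  0.5503252 ,  0.87040586])}
cam at [ 0.26503018 -0.1486265   1.00853401]
{'t': 0.1, 'qpos': array([-7.85751528e+01,  1.79554294e+01,  8.58481561e+01,  4.19428543e-04,
        7.62598487e+01, -1.28000765e+01]), 'qvel': array([-0.02313225, -0.01135431, -0.11710925,  0.13753447,  0.05294084,
        0.0623916 ]), 'effort': array([ 2.77782798e-03, -4.02806818e+01, -2.52645493e+01,  6.94965804e-02,
        3.41501227e-02, -7.44730596e-05]), 'tool_pos': array([ 0.21536928, -0.47858971,  0.26023536]), 'orientation': array([-1.79938232e+02, -1.44510249e-02,  2.42248161e+01]), 'force': array([-0.19973747,  0.13626344,  1.0488029 ]), 'torque': array([-0.01353352,  0.01719375, -0.06879298]), 'finger_force': 0.0, 'opening': 0.08792151089224409}
```

View pics/side0.png

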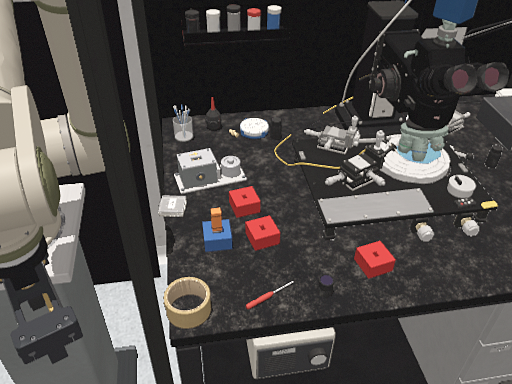

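View pics/top0.png

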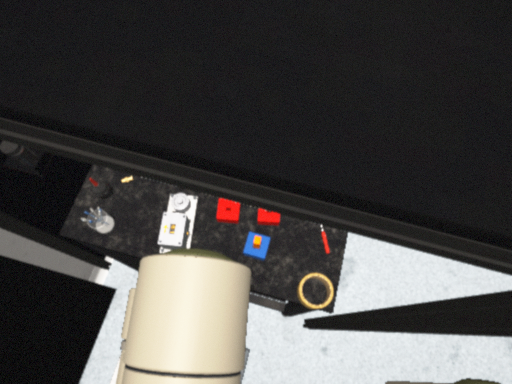

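The side view shows the orange tool (216,220) in the blue stand (217,237), the grey unit at (198,167) with its drum at (230,166), and three red look-alike stands at (245,201), (263,232) and (375,259). A red screwdriver lies at (270,296). In the top view the stand is at (257,245) and the unit at (174,228). The blue stand holding the orange tool is the one that fits. I'll confirm it in an enlarged crop of both views.

```bash
python3 - <<'E'
import cv2,numpy as np
a=cv2.imread("pics/side0.png")[135:275,160:280]; b=cv2.imread("pics/top0.png")[180:275,150:290]
a=cv2.resize(a,None,fx=4,fy=4,interpolation=cv2.INTER_CUBIC)[:,:360]; a=cv2.resize(cv2.imread("pics/side0.png")[140:260,165:255],(390,520),interpolation=cv2.INTER_CUBIC)
b=cv2.resize(cv2.imread("pics/top0.png")[180:285,150:230],(396,520),interpolation=cv2.INTER_CUBIC)
cv2.imwrite("pics/crop1.png",np.hstack([a,b]))
for n in("side","top"):
    im=cv2.imread(f"pics/{n}0.png"); h=cv2.cvtColor(im,cv2.COLOR_BGR2HSV)
    for c,lo,hi in(("orange",(8,150,90),(18,255,255)),("blue",(100,130,60),(120,255,255)),("yellow",(22,100,120),(35,255,255))):
        m=cv2.inRange(h,lo,hi); k,l,s,ce=cv2.connectedComponentsWithStats(m)
        for i in range(1,k):
            if s[i,4]>6: print(n,c,s[i],ce[i].round(1))
E
```

```text
side orange [211 208  11  23 176] [216.2 221. ]
side blue [433   0  44  24 822] [454.4   9.7]
side blue [267  14  12  16 156] [272.2  21.5]
side blue [241 130  27   9  68] [253.3 135.3]
side blue [203 220  29  31 662] [217.  236.7]
side yellow [349  96   4   4   8] [350.5  97.5]
side yellow [325 105  11   7  16] [330.7 107.8]
side yellow [274 134  17  31  54] [280.5 149.4]
side yellow [360 150   5   4   7] [362.1 151.3]
side yellow [288 162  52   7  86] [315.1 164.8]
side yellow [481 200  17   9  97] [488.5 204.1]
top orange [254 241   6   7  22] [256.1 244.6]
top blue [243 231  28  30 458] [256.3 246.3]
top yellow [255 237   5   7  25] [257. 240.]
top yellow [300 274  13  31  54] [303.8 288.6]
top yellow [320 275  12  14  29] [326.3 280.2]
top yellow [324 291   9  15  24] [328.9 298.7]
```

View pics/crop1.png

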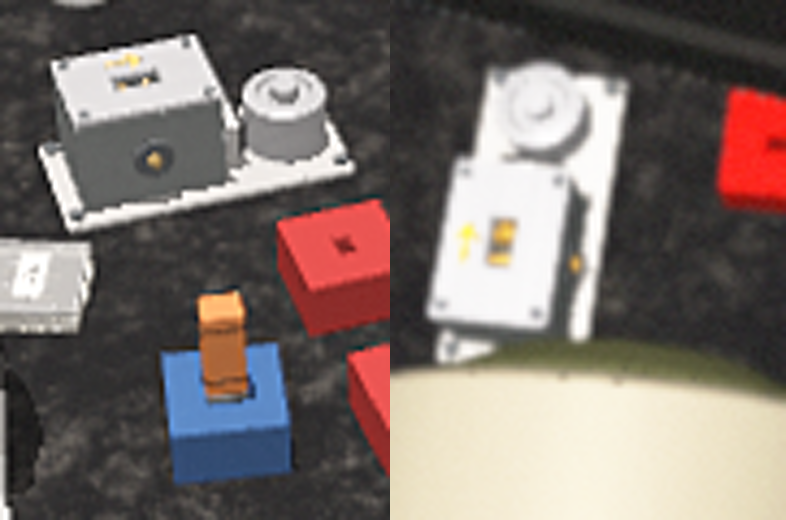

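The crops confirm it: the blue stand holds the orange tool, and the red blocks have empty wells. The unit's yellow arrow points from housing to drum. Next I refine the cover corners to sub-pixel accuracy, triangulate, and enlarge the stand.

```bash
cat > h.py <<'E'
import cv2,numpy as np
from workcell import optics
def cam(n):
    i=optics.camera_info(n); R,_=cv2.Rodrigues(np.array(i["rvec"],float)); t=np.array(i["tvec"],float).reshape(3,1)
    K=np.array([[i["fx"],0,i["cx"]],[0,i["fy"],i["cy"]],[0,0,1]]); return K,R,t
def plane(n,uv,z):
    K,R,t=cam(n); c=(-R.T@t).ravel(); out=[]
    for u,v in np.atleast_2d(uv):
        d=R.T@np.linalg.solve(K,[u,v,1]); out.append(c+d*(z-c[2])/d[2])
    return np.array(out)
def tri(a,b):
    P=[K@np.hstack([R,t]) for K,R,t in(cam("side"),cam("top"))]
    X=cv2.triangulatePoints(P[0],P[1],np.atleast_2d(a).T.astype(float),np.atleast_2d(b).T.astype(float)); return (X[:3]/X[3]).T
def proj(n,X):
    K,R,t=cam(n); x=K@(R@np.atleast_2d(X).T+t); return (x[:2]/x[2]).T
def sub(n,uv,f="0",w=3):
    g=cv2.imread(f"pics/{n}{f}.png",0); c=np.array(uv,np.float32).reshape(-1,1,2).copy()
    return cv2.cornerSubPix(g,c,(w,w),(-1,-1),(3,30,.01)).reshape(-1,2)
E
python3 - <<'E'
from h import *
np.set_printoptions(precision=4,suppress=True)
s=np.array([(52,65),(195,35),(218,95),(77,128)])/4.333+[165,140]
t=np.array([(38,322),(70,158),(185,168),(162,335)])/4.95+[150,180]
s2=sub("side",s);t2=sub("top",t); print(s,s2,t,t2)
for a,b in((s,t),(s2,t2)):
    for n,p in(("side",a),("top",b)):
        X=plane(n,p,.074); m=X.mean(0); print(n,X[:,:2],"mean",m,"len",np.linalg.norm(X-np.roll(X,-1,0),axis=1)); d=X[1]+X[2]-X[0]-X[3]; print("yaw",np.degrees(np.arctan2(d[1],d[0])))
    X=tri(a,b); print("tri",X,X.mean(0))
for n,u in(("side",(np.array([135,80])/4.333+[165,140])),("top",np.array([112,242])/4.95+[150,180])): print("slot",plane(n,u,.074))
A=cv2.imread("pics/side0.png")[202:256,198:238];B=cv2.imread("pics/top0.png")[227:265,238:276]
cv2.imwrite("pics/crop2.png",np.hstack([cv2.resize(A,(400,540),interpolation=cv2.INTER_CUBIC),np.pad(cv2.resize(B,(380,380),interpolation=cv2.INTER_CUBIC),((0,160),(0,0),(0,0)))]))
E
```

```text
[[177.0009 155.0012]
 [210.0035 148.0775]
 [215.3116 161.9248]
 [182.7706 169.5407]] [[176.1259 153.7168]
 [208.9532 147.4977]
 [217.5839 164.6654]
 [182.3947 168.9092]] [[157.6768 245.0505]
 [164.1414 211.9192]
 [187.3737 213.9394]
 [182.7273 247.6768]] [[156.8178 243.2986]
 [166.593  210.391 ]
 [187.3737 213.9394]
 [182.7273 247.6768]]
side [[0.4033 0.1443]
 [0.4914 0.1634]
 [0.4991 0.0994]
 [0.4149 0.0792]] mean [0.4522 0.1216 0.074 ] len [0.0902 0.0644 0.0866 0.0661]
yaw 12.83549758043512
top [[0.3986 0.1432]
 [0.4913 0.1592]
 [0.5031 0.0951]
 [0.4099 0.076 ]] mean [0.4507 0.1184 0.074 ] len [0.0941 0.0652 0.0951 0.0682]
yaw 10.687186381411045
tri [[0.4017 0.1441 0.0736]
 [0.4909 0.1582 0.0775]
 [0.4997 0.0934 0.0789]
 [0.4132 0.0764 0.0755]] [0.4514 0.118  0.0764]
side [[0.4013 0.1504]
 [0.4889 0.1665]
 [0.5037 0.0869]
 [0.4141 0.082 ]] mean [0.452  0.1214 0.074 ] len [0.0891 0.081  0.0897 0.0696]
yaw 6.730128521084479
top [[0.4025 0.1472]
 [0.4973 0.1542]
 [0.5031 0.0951]
 [0.4099 0.076 ]] mean [0.4532 0.1181 0.074 ] len [0.0951 0.0594 0.0951 0.0715]
yaw 7.914960699081105
tri [[0.4016 0.146  0.0771]
 [0.4899 0.149  0.0869]
 [0.5046 0.097  0.0665]
 [0.4125 0.0758 0.0781]] [0.4522 0.1169 0.0772]
slot [[0.4516 0.1217 0.074 ]]
slot [[0.4517 0.1199 0.074 ]]
```

View pics/crop2.png

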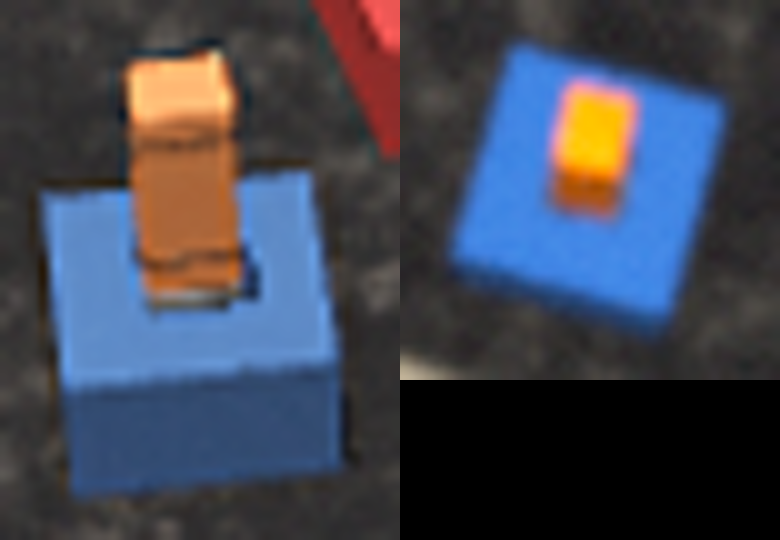

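Crop 2, left (side): the stand's top face runs (40,190), (312,172), (342,357), (68,385), and the handle top is centred near (182,93). Crop 2, right (top): the stand face runs (110,42), (328,98), (266,312), (52,254), and the handle top is centred near (196,132).

```bash
python3 - <<'E'
from h import *
np.set_printoptions(precision=4,suppress=True)
o=lambda p,s,of:(np.array(p,float)+.5)/s-.5+of
def rep(name,s,t,z):
    for n,p in(("side",s),("top",t)):
        X=plane(n,p,z); d=X[1]+X[2]-X[0]-X[3]; e=X[0]+X[1]-X[2]-X[3]
        print(name,n,"c",X.mean(0)[:2],"len",np.linalg.norm(X-np.roll(X,-1,0),axis=1),"yaw",np.degrees(np.arctan2(d[1],d[0])),np.degrees(np.arctan2(-e[0],e[1])))
    X=tri(s,t);print(" tri",X.mean(0),X[:,2], tri(s.mean(0),t.mean(0)))
rep("stand",o([(40,190),(312,172),(342,357),(68,385)],10,[198,202]),o([(52,254),(110,42),(328,98),(266,312)],10,[238-0,227]),.036)
rep("handle",o([(128,62),(225,50),(238,122),(132,138)],10,[198,202]),o([(153,172),(168,82),(238,92),(224,182)],10,[238,227]),.096)
rep("cover",o([(52,65),(195,35),(218,95),(77,128)],4.333,[165,140]),o([(38,322),(70,158),(185,168),(162,335)],4.95,[150,180]),.074)
rep("slot",o([[135,80]]*4,4.333,[165,140]),o([[112,242]]*4,4.95,[150,180]),.074)
rep("drum",o([[285,90]]*4,4.333,[165,140]),o([[150,105]]*4,4.95,[150,180]),.05)
E
```

```text
stand side c [ 0.4795 -0.1076] len [0.0638 0.0617 0.0619 0.0646] yaw -1.9078584733406205 0.13247430650267816
stand top c [ 0.481  -0.1106] len [0.0629 0.0639 0.0635 0.0616] yaw -0.2591420115658972 0.560689960897037
 tri [ 0.4796 -0.1109  0.0393] [0.0417 0.0373 0.0397 0.0386] [[ 0.4795 -0.1109  0.0387]]
handle side c [ 0.4792 -0.1116] len [0.0218 0.0241 0.0236 0.0251] yaw 3.046120818744426 -1.458479592460607
handle top c [ 0.4795 -0.1116] len [0.0247 0.0188 0.0246 0.0189] yaw 6.211587933745553 7.348444459427061
 tri [ 0.4793 -0.1117  0.096 ] [0.0989 0.0978 0.0933 0.094 ] [[ 0.4793 -0.1116  0.0959]]
cover side c [0.4513 0.1234] len [0.0903 0.0645 0.0867 0.0662] yaw 12.8632044526117 8.54121161551726
cover top c [0.4515 0.1198] len [0.0941 0.0652 0.0952 0.0682] yaw 10.713178191232256 9.988023992039528
 tri [0.451  0.119  0.0772] [0.0744 0.0784 0.0797 0.0762] [[0.4506 0.119  0.0766]]
slot side c [0.4507 0.1235] len [0. 0. 0. 0.] yaw 0.0 -0.0
slot top c [0.4525 0.1213] len [0. 0. 0. 0.] yaw 0.0 -0.0
 tri [0.4511 0.1204 0.0764] [0.0764 0.0764 0.0764 0.0764] [[0.4511 0.1204 0.0764]]
drum side c [0.5419 0.1329] len [0. 0. 0. 0.] yaw 0.0 -0.0
drum top c [0.541  0.1351] len [0. 0. 0. 0.] yaw 0.0 -0.0
 tri [0.5421 0.1359 0.0477] [0.0477 0.0477 0.0477 0.0477] [[0.5421 0.1359 0.0477]]
```

Time budget: 67s; each call 5 rows .625 s. Great: ~100 calls. Also the camera.

Measured:

| Item | x, y (m) | Height (m) | Yaw |
|---|---|---|---|
| Tool | 0.4795, -0.111 | top at 0.096, as expected | about 2° |
| Slot | 0.4515, 0.1205 | about 0.075 | about 9.5° |

The first move goes inward along +y to pass the post, turning the yaw towards 2°.

The rows are not in the units I measure in: shifts go in shares of 0.75 m and turns go in shares of 45 degrees. I convert before sending: -0.2433 m / 0.75 = -0.3244, -0.1946 m / 0.75 = -0.2595, 22.2 degrees / 45 = 0.4933.

Request:
drive_effector(
  steps=[0, 0, 0.0978, 0.0248, -0.0649, 0, 0.05, 0, 0, 0.1978, 0.0496, -0.1297, 0, 0.05, 0, 0, 0.2956, 0.0743, -0.1947, 0, 0.05, 0, 0, 0.3956, 0.0991, -0.2595, 0, 0.05, 0, 0, 0.4933, 0.1239, -0.3244, 0, 0.05],
)

```text
t: 0.72
tool_pos: [0.2, -0.217, 0.2604]
orientation: [-180.0, 0.0, 1.9]
force: [0.5, -0.1, 0.9]
opening: 0.0502
finger_force: 0.0
```

Scaled: 0.283 m / 0.75 = 0.3773, -0.0962 m / 0.75 = -0.1283.

Request:
drive_effector(
  steps=[0, 0, 0, 0.0755, -0.0256, 0.0213, 0.05, 0, 0, 0, 0.1509, -0.0513, 0.0427, 0.05, 0, 0, 0, 0.2264, -0.0769, 0.064, 0.05, 0, 0, 0, 0.3019, -0.1027, 0.0853, 0.05, 0, 0, 0, 0.3773, -0.1283, 0.1067, 0.05],
)

```text
t: 1.35
tool_pos: [0.4815, -0.1114, 0.1799]
orientation: [180.0, 0.0, 2.1]
force: [0.2, -1.3, 0.6]
opening: 0.0505
finger_force: 0.0
```

Request:
drive_effector(
  steps=[0, 0, 0, 0, 0, 0, 0.05, 0, 0, 0, 0, 0, 0, 0.05],
)

```text
t: 1.6
tool_pos: [0.4792, -0.1127, 0.1806]
orientation: [-180.0, 0.0, 2.0]
force: [0.0, 0.0, -0.5]
opening: 0.0498
finger_force: 0.0
```

```bash
python3 - <<'E'
from h import *
a=optics.camera("side");b=optics.camera("top");cv2.imwrite("pics/side1.png",a);cv2.imwrite("pics/top1.png",b)
A=a[130:255,165:255];B=b[180:285,150:290]
cv2.imwrite("pics/v5.png",np.hstack([cv2.resize(A,(400,555),interpolation=cv2.INTER_CUBIC),np.pad(cv2.resize(B,(400,300),interpolation=cv2.INTER_CUBIC),((0,255),(0,0),(0,0)))]))
E
```

```text
(no output)
```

View pics/v5.png

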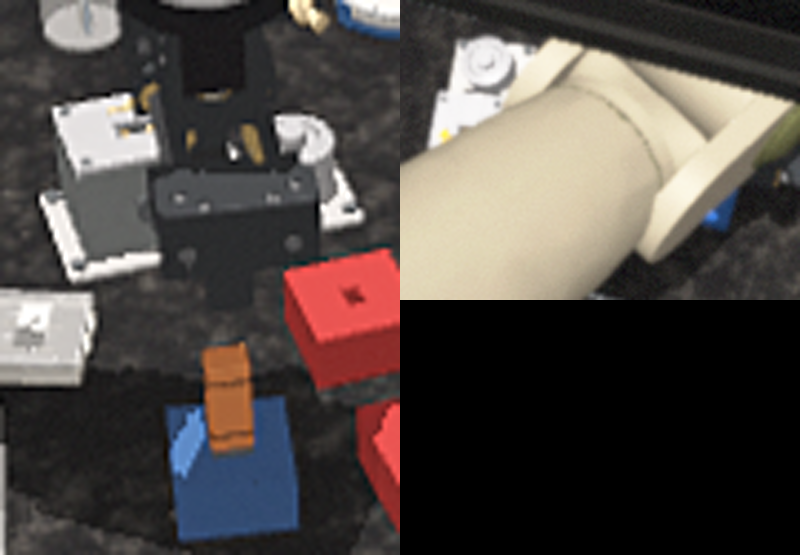

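The side view shows the fingers directly over the handle (crop (230,290) above (228,350)), square and clear of the red stands. I'll descend and grip.

Scaled: 0.1165 m / 0.75 = 0.1553, -0.001 m / 0.75 = -0.0013.

Request:
drive_effector(
  steps=[0, 0, 0, 0, -0.0013, 0.06, 0.05, 0, 0, 0, 0, -0.0013, 0.1133, 0.05, 0, 0, 0, 0, -0.0013, 0.144, 0.05, 0, 0, 0, 0, -0.0013, 0.1553, 0.05, 0, 0, 0, 0, -0.0013, 0.1553, 0.05],
)

```text
t: 2.33
tool_pos: [0.4796, -0.1122, 0.0649]
orientation: [180.0, -0.0, 2.0]
force: [-0.7, -0.6, -0.2]
opening: 0.0501
finger_force: 0.0
```

Request:
drive_effector(
  steps=[0, 0, 0, 0, 0, 0, 0.02, 0, 0, 0, 0, 0, 0, 0.01, 0, 0, 0, 0, 0, 0, 0.01, 0, 0, 0, 0, 0, 0, 0.01],
  clamp_n=40,
)

```text
t: 2.82
tool_pos: [0.4798, -0.1117, 0.0645]
orientation: [180.0, -0.0, 2.0]
force: [-0.2, -0.0, 2.5]
opening: 0.0177
finger_force: 40.0
```

```bash
python3 -c "
from workcell import env;o=env.get_obs();print(o['tool_pos'],o['force'],o['torque'],o['opening'],o['finger_force'])"
```

```text
[ 0.47979507 -0.11165563  0.06448504] [-0.18429082 -0.01707279  2.47895369] [ 0.09297455  0.14710822 -0.01671825] 0.017697551075968793 40.00049971975386
```

Gripped: the opening is 17.7 mm, as expected for the handle. Next I lift and carry the tool over the slot, near unit x = -9 mm.

Scaled: -0.115 m / 0.75 = -0.1533, -0.1 m / 0.75 = -0.1333.

Request:
drive_effector(
  steps=[0, 0, 0, 0, 0, -0.0267, 0.01, 0, 0, 0, 0, 0, -0.08, 0.01, 0, 0, 0, 0, 0, -0.1333, 0.01, 0, 0, 0, 0, 0, -0.1533, 0.01],
)

```text
t: 3.32
tool_pos: [0.4802, -0.1119, 0.1809]
orientation: [179.9, -0.1, 2.0]
force: [0.3, 0.1, -0.9]
opening: 0.0177
finger_force: 40.0
```

Request:
drive_effector(
  steps=[0, 0, -0.0422, -0.0096, -0.0773, 0, 0.01, 0, 0, -0.0844, -0.0192, -0.1545, 0, 0.01, 0, 0, -0.1244, -0.0288, -0.2319, 0, 0.01, 0, 0, -0.1667, -0.0384, -0.3091, 0, 0.01],
)

```text
t: 3.82
tool_pos: [0.4418, 0.1207, 0.1783]
orientation: [-180.0, 0.1, 9.6]
force: [0.6, 0.2, -1.8]
opening: 0.0179
finger_force: 40.0
```

Request:
drive_effector(
  steps=[0, 0, 0, 0, 0, 0.0267, 0.01, 0, 0, 0, 0, 0, 0.0467, 0.01, 0, 0, 0, 0, 0, 0.0467, 0.01, 0, 0, 0, 0, 0, 0.0467, 0.01],
)

```text
t: 4.32
tool_pos: [0.4428, 0.1189, 0.1443]
orientation: [-180.0, 0.0, 9.5]
force: [-0.5, -1.0, -0.8]
opening: 0.0173
finger_force: 40.0
```

```bash
python3 - <<'E'
from h import *
from workcell import env
o=env.get_obs();print(o['tool_pos'],o['force'],o['torque'],o['opening'])
a=optics.camera("side");b=optics.camera("top");cv2.imwrite("pics/side2.png",a);cv2.imwrite("pics/top2.png",b)
A=a[125:195,165:250];B=b[180:265,150:220]
cv2.imwrite("pics/v6.png",np.hstack([cv2.resize(A,(510,420),interpolation=cv2.INTER_CUBIC),cv2.resize(B,(280,420)),]))
E
```

```text
[0.44281952 0.11886608 0.14429736] [-0.5436706  -1.03232157 -0.77687502] [ 0.04178297  0.00432699 -0.05410401] 0.017320160625756933
```

View pics/v6.png

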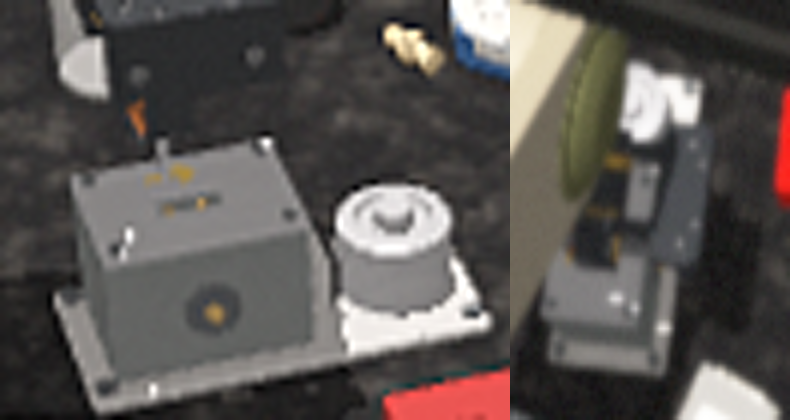

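The blade tip shows near crop (163,163) and the slot centre near (190,205), so the blade is behind and left of the slot as seen. I check this against projections.

```bash
python3 - <<'E'
from h import *
c=lambda p:((p-[165,125]+.5)*6-.5).round(0)
for z in(.09,.1,.116): print("tip z",z,c(proj("side",[.4428,.1189,z])))
print("slot",c(proj("side",[.4515,.1205,.074])))
a=cv2.imread("pics/side2.png")[148:170,184:208]; g=cv2.cvtColor(a,cv2.COLOR_BGR2GRAY)
print(g)
E
```

```text
tip z 0.09 [[167. 179.]]
tip z 0.1 [[165. 159.]]
tip z 0.116 [[162. 128.]]
slot [[189. 205.]]
[[ 45  46  57  56  70  49  42 103 116  60  45  45  52  50  44  46  44  46
   42  46  44  64  87  66]
 [ 45  45  51  51  56  48  39 133 133  62  48  47  42  41  38  35  54  77
   81 105 123 128 121  69]
 [ 48  47  48  50  52  44  29 119 124  57  36  54  78  79 100 123 128 131
  131 134 141 141 136 109]
 [ 44  40  46  49  42  34  73  99 135 123 122 128 132 131 135 141 140 139
  140 136 136 135 136 134]
 [ 56  77  81 103 125 124 129 118 140 142 143 140 140 139 137 135 135 134
  135 134 134 134 135 135]
 [128 130 132 136 143 141 141 130 135 138 139 140 141 137 134 133 134 134
  133 132 133 134 134 132]
 [141 140 139 138 136 138 139 136 140 132 134 139 138 135 133 133 134 134
  134 134 135 133 133 131]
 [135 133 135 133 134 136 136 135 137 132 133 135 136 133 135 137 137 137
  135 134 134 133 133 134]
 [133 134 134 134 134 134 134 133 134 135 137 138 140 139 140 140 133 134
  135 134 135 135 135 135]
 [133 133 134 134 134 133 139 138 141 139 141 129 126 126 111 110 105 114
  134 135 135 135 136 1
[... 516 characters left out ...]
28 232 152 132 135 136 136 137 135 135 135 135 135 134 135 135 135
  134 135 135 137 136 137]
 [137 128 255 163 131 134 134 136 135 135 135 135 136 135 135 135 137 138
  138 139 139 141 137 130]
 [102 114 193 141 132 135 134 134 136 135 136 136 137 138 140 140 141 138
  129 127 119 113 110 106]
 [ 57 175 136 131 135 135 136 137 138 139 141 141 135 130 128 120 113 109
  106 103 101  94  95  95]
 [ 98 205 147 135 139 138 140 136 130 128 121 112 110 104 102  98  94  96
   95  96  99  99  98  96]
 [132 167 138 127 126 118 112 111 105 106 100  94  95  97  96  99  97  97
   97  97 100  99  99  98]
 [121 111 109 105 104  99  95  95  96  97  98  98  99  97  98  97  99  98
  101  99 100 100  98  99]]
```

The projection agrees: the blade column is as predicted and the slot's dark patch centres at (196,159) px against a predicted (196.1,158.8). I'll lower gently into the slot mouth, checking the force.

Scaled: 0.015 m / 0.75 = 0.02, 0.013 m / 0.75 = 0.0173.

Request:
drive_effector(
  steps=[0, 0, 0, 0, 0, 0.0133, 0.01, 0, 0, 0, 0, 0, 0.0173, 0.01, 0, 0, 0, 0, 0, 0.02, 0.01, 0, 0, 0, 0, 0, 0.02, 0.01],
)

```text
t: 4.92
tool_pos: [0.4427, 0.119, 0.1291]
orientation: [-180.0, 0.0, 9.5]
force: [0.2, 0.4, -0.5]
opening: 0.0177
finger_force: 40.0
```

Request:
drive_effector(
  steps=[0, 0, 0, 0, 0, 0.0013, 0.01, 0, 0, 0, 0, 0, 0.0027, 0.01, 0, 0, 0, 0, 0, 0.004, 0.01, 0, 0, 0, 0, 0, 0.0053, 0.01, 0, 0, 0, 0, 0, 0.0053, 0.01],
)

```text
t: 5.55
tool_pos: [0.4427, 0.119, 0.1252]
orientation: [-180.0, 0.0, 9.5]
force: [-0.6, -0.2, -0.9]
opening: 0.0177
finger_force: 40.0
```

Scaled: 0.003 m / 0.75 = 0.004, 0.002 m / 0.75 = 0.0027.

Request:
drive_effector(
  steps=[0, 0, 0, 0, 0, 0.0013, 0.01, 0, 0, 0, 0, 0, 0.0027, 0.01, 0, 0, 0, 0, 0, 0.004, 0.01, 0, 0, 0, 0, 0, 0.004, 0.01],
)

```text
t: 6.05
tool_pos: [0.4427, 0.119, 0.1221]
orientation: [-180.0, 0.0, 9.5]
force: [0.5, -0.2, -0.5]
opening: 0.0179
finger_force: 40.0
```

Request:
drive_effector(
  steps=[0, 0, 0, 0, 0, 0.0013, 0.01, 0, 0, 0, 0, 0, 0.0027, 0.01, 0, 0, 0, 0, 0, 0.0027, 0.01],
)

```text
t: 6.42
tool_pos: [0.4429, 0.119, 0.1207]
orientation: [180.0, -0.0, 9.5]
force: [-0.6, 0.2, 5.3]
opening: 0.0175
finger_force: 40.0
```

It met a tooth tip (5 N at tip z of about 66 mm). I'll lift 3 mm, shift +8 mm into the gap and lower again.

Scaled: 0.008 m / 0.75 = 0.0107, 0.004 m / 0.75 = 0.0053.

Request:
drive_effector(
  steps=[0, 0, 0, 0, 0, -0.004, 0.01, 0, 0, 0, 0.0053, 0, -0.004, 0.01, 0, 0, 0, 0.0107, 0, -0.004, 0.01, 0, 0, 0, 0.0107, 0, -0.0013, 0.01, 0, 0, 0, 0.0107, 0, 0, 0.01],
)

```text
t: 7.05
tool_pos: [0.4505, 0.1203, 0.1199]
orientation: [-180.0, 0.0, 9.5]
force: [0.3, 0.1, -0.8]
opening: 0.0178
finger_force: 40.0
```

Request:
drive_effector(
  steps=[0, 0, 0, 0, 0, 0.0013, 0.01, 0, 0, 0, 0, 0, 0.0027, 0.01, 0, 0, 0, 0, 0, 0.0027, 0.01],
)

```text
t: 7.42
tool_pos: [0.4506, 0.1203, 0.1182]
orientation: [-180.0, 0.0, 9.5]
force: [0.4, -0.6, -1.2]
opening: 0.0177
finger_force: 40.0
```

Scaled: 0.002 m / 0.75 = 0.0027, 0.001 m / 0.75 = 0.0013.

Request:
drive_effector(
  steps=[0, 0, 0, 0, 0, 0.0013, 0.01, 0, 0, 0, 0, 0, 0.0027, 0.01, 0, 0, 0, 0, 0, 0.0027, 0.01],
)

```text
t: 7.8
tool_pos: [0.4505, 0.1203, 0.1161]
orientation: [-180.0, 0.0, 9.5]
force: [0.0, -0.4, -1.2]
opening: 0.018
finger_force: 40.0
```

Request:
drive_effector(
  steps=[0, 0, 0, 0.0013, 0, 0, 0.01, 0, 0, 0, 0.0027, 0, 0, 0.01, 0, 0, 0, 0.004, 0, 0, 0.01, 0, 0, 0, 0.004, 0, 0, 0.01],
)

```text
t: 8.3
tool_pos: [0.4536, 0.1208, 0.1162]
orientation: [-180.0, -0.0, 9.5]
force: [-1.3, -0.6, -1.0]
opening: 0.0177
finger_force: 40.0
```

Request:
drive_effector(
  steps=[0, 0, 0, 0.0013, 0, 0, 0.01, 0, 0, 0, 0.0027, 0, 0, 0.01, 0, 0, 0, 0.004, 0, 0, 0.01, 0, 0, 0, 0.004, 0, 0, 0.01],
)

```text
t: 8.8
tool_pos: [0.4561, 0.1213, 0.116]
orientation: [-180.0, 0.1, 9.5]
force: [-3.5, -0.6, 0.2]
opening: 0.0177
finger_force: 40.0
```

The blade is on a tooth now (3.5 N). Continue to about +10.5 mm.

Scaled: 0.003 m / 0.75 = 0.004, 0.002 m / 0.75 = 0.0027.

Request:
drive_effector(
  steps=[0, 0, 0, 0.0013, 0, 0, 0.01, 0, 0, 0, 0.0027, 0, 0, 0.01, 0, 0, 0, 0.004, 0, 0, 0.01, 0, 0, 0, 0.004, 0, 0, 0.01],
)

```text
t: 9.3
tool_pos: [0.4595, 0.1219, 0.1162]
orientation: [-180.0, 0.0, 9.5]
force: [-5.0, -0.7, -1.1]
opening: 0.0176
finger_force: 40.0
```

Request:
drive_effector(
  steps=[0, 0, 0, 0.0013, 0, 0, 0.01, 0, 0, 0, 0.0027, 0, 0, 0.01, 0, 0, 0, 0.0033, 0, 0, 0.01, 0, 0, 0, 0.0033, 0, 0, 0.01],
)

```text
t: 9.8
tool_pos: [0.4621, 0.1222, 0.1163]
orientation: [180.0, -0.0, 9.5]
force: [-3.2, -0.9, -0.3]
opening: 0.0178
finger_force: 40.0
```

```bash
python3 - <<'E'
from h import *
a=optics.camera("side");cv2.imwrite("pics/side3.png",a)
E
```

```text
(no output)
```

Now lift, go back to x = -8 mm (into the next gap) and lower.

Scaled: -0.0185 m / 0.75 = -0.0247, -0.0095 m / 0.75 = -0.0127.

Request:
drive_effector(
  steps=[0, 0, 0, -0.0013, 0, -0.004, 0.01, 0, 0, 0, -0.0013, 0, -0.012, 0.01, 0, 0, 0, -0.012, 0, -0.0127, 0.01, 0, 0, 0, -0.0247, 0, -0.0127, 0.01, 0, 0, 0, -0.0247, 0, -0.0127, 0.01],
)

```text
t: 10.48
tool_pos: [0.443, 0.1191, 0.1257]
orientation: [-180.0, 0.0, 9.5]
force: [0.7, -0.7, -1.1]
opening: 0.0173
finger_force: 40.0
```

Request:
drive_effector(
  steps=[0, 0, 0, 0, 0, 0.0027, 0.01, 0, 0, 0, 0, 0, 0.0047, 0.01, 0, 0, 0, 0, 0, 0.0067, 0.01, 0, 0, 0, 0, 0, 0.008, 0.01, 0, 0, 0, 0, 0, 0.008, 0.01],
)

```text
t: 11.1
tool_pos: [0.4437, 0.1192, 0.1196]
orientation: [-180.0, 0.0, 9.5]
force: [0.6, 0.6, -0.7]
opening: 0.0176
finger_force: 40.0
```

Scaled: 0.0035 m / 0.75 = 0.0047, 0.003 m / 0.75 = 0.004.

Request:
drive_effector(
  steps=[0, 0, 0, 0, 0, 0.0013, 0.01, 0, 0, 0, 0, 0, 0.0027, 0.01, 0, 0, 0, 0, 0, 0.004, 0.01, 0, 0, 0, 0, 0, 0.0047, 0.01, 0, 0, 0, 0, 0, 0.0047, 0.01],
)

```text
t: 11.72
tool_pos: [0.4437, 0.1191, 0.1162]
orientation: [-180.0, 0.0, 9.5]
force: [0.9, 0.3, -0.7]
opening: 0.0177
finger_force: 40.0
```

Request:
drive_effector(
  steps=[0, 0, 0, 0.0013, 0, 0, 0.01, 0, 0, 0, 0.0027, 0, 0, 0.01, 0, 0, 0, 0.004, 0, 0, 0.01, 0, 0, 0, 0.0053, 0, 0, 0.01, 0, 0, 0, 0.0053, 0, 0, 0.01],
)

```text
t: 12.35
tool_pos: [0.4477, 0.1198, 0.1162]
orientation: [-180.0, 0.0, 9.5]
force: [-0.7, 0.4, -0.6]
opening: 0.0179
finger_force: 40.0
```

Request:
drive_effector(
  steps=[0, 0, 0, 0.0013, 0, 0, 0.01, 0, 0, 0, 0.0027, 0, 0, 0.01, 0, 0, 0, 0.004, 0, 0, 0.01, 0, 0, 0, 0.004, 0, 0, 0.01],
)

```text
t: 12.85
tool_pos: [0.4504, 0.1203, 0.1161]
orientation: [-180.0, 0.0, 9.5]
force: [-4.3, -0.7, 1.6]
opening: 0.0176
finger_force: 40.0
```

Scaled: 0.003 m / 0.75 = 0.004, 0.002 m / 0.75 = 0.0027.

Request:
drive_effector(
  steps=[0, 0, 0, 0.0013, 0, 0, 0.01, 0, 0, 0, 0.0027, 0, 0, 0.01, 0, 0, 0, 0.004, 0, 0, 0.01, 0, 0, 0, 0.004, 0, 0, 0.01],
)

```text
t: 13.35
tool_pos: [0.4536, 0.1209, 0.1161]
orientation: [-180.0, 0.0, 9.5]
force: [-3.9, 0.5, -1.4]
opening: 0.0179
finger_force: 40.0
```

Request:
drive_effector(
  steps=[0, 0, 0, 0.0013, 0, 0, 0.01, 0, 0, 0, 0.0027, 0, 0, 0.01, 0, 0, 0, 0.0027, 0, 0, 0.01],
)

```text
t: 13.72
tool_pos: [0.4555, 0.1212, 0.1161]
orientation: [-180.0, 0.0, 9.5]
force: [-4.4, 0.6, -1.4]
opening: 0.0178
finger_force: 40.0
```

Request:
drive_effector(
  steps=[0, 0, 0, 0.0013, 0, 0, 0.01, 0, 0, 0, 0.0027, 0, 0, 0.01, 0, 0, 0, 0.0027, 0, 0, 0.01],
)

```text
t: 14.1
tool_pos: [0.4576, 0.1214, 0.1163]
orientation: [180.0, -0.0, 9.5]
force: [-4.0, -1.1, -2.6]
opening: 0.0176
finger_force: 40.0
```

Scaled: 0.002 m / 0.75 = 0.0027, 0.001 m / 0.75 = 0.0013.

Request:
drive_effector(
  steps=[0, 0, 0, 0.0013, 0, 0, 0.01, 0, 0, 0, 0.0027, 0, 0, 0.01, 0, 0, 0, 0.0027, 0, 0, 0.01],
)

```text
t: 14.48
tool_pos: [0.4597, 0.1218, 0.1163]
orientation: [180.0, -0.0, 9.5]
force: [-3.5, -1.6, -1.0]
opening: 0.0179
finger_force: 40.0
```

Request:
drive_effector(
  steps=[0, 0, 0, 0.0013, 0, 0, 0.01, 0, 0, 0, 0.0027, 0, 0, 0.01, 0, 0, 0, 0.0033, 0, 0, 0.01, 0, 0, 0, 0.0033, 0, 0, 0.01],
)

```text
t: 14.98
tool_pos: [0.4621, 0.1222, 0.1163]
orientation: [180.0, -0.0, 9.5]
force: [-3.6, -0.8, -1.3]
opening: 0.0174
finger_force: 40.0
```

No bite yet. Next stroke.

Scaled: -0.0185 m / 0.75 = -0.0247, -0.0095 m / 0.75 = -0.0127.

Request:
drive_effector(
  steps=[0, 0, 0, -0.0013, 0, -0.004, 0.01, 0, 0, 0, -0.0013, 0, -0.012, 0.01, 0, 0, 0, -0.012, 0, -0.0127, 0.01, 0, 0, 0, -0.0247, 0, -0.0127, 0.01, 0, 0, 0, -0.0247, 0, -0.0127, 0.01],
)

```text
t: 15.6
tool_pos: [0.443, 0.1191, 0.1257]
orientation: [-180.0, 0.0, 9.5]
force: [0.5, -0.1, -1.5]
opening: 0.0177
finger_force: 40.0
```

Request:
drive_effector(
  steps=[0, 0, 0, 0, 0, 0.0027, 0.01, 0, 0, 0, 0, 0, 0.0047, 0.01, 0, 0, 0, 0, 0, 0.0067, 0.01, 0, 0, 0, 0, 0, 0.008, 0.01, 0, 0, 0, 0, 0, 0.008, 0.01],
)

```text
t: 16.23
tool_pos: [0.4437, 0.1191, 0.1196]
orientation: [-180.0, 0.0, 9.5]
force: [-0.9, -0.0, -1.2]
opening: 0.0174
finger_force: 40.0
```

Scaled: 0.0035 m / 0.75 = 0.0047, 0.003 m / 0.75 = 0.004.

Request:
drive_effector(
  steps=[0, 0, 0, 0, 0, 0.0013, 0.01, 0, 0, 0, 0, 0, 0.0027, 0.01, 0, 0, 0, 0, 0, 0.004, 0.01, 0, 0, 0, 0, 0, 0.0047, 0.01],
)

```text
t: 16.73
tool_pos: [0.4437, 0.1192, 0.1162]
orientation: [-180.0, 0.0, 9.5]
force: [0.0, -0.6, -1.2]
opening: 0.018
finger_force: 40.0
```

Request:
drive_effector(
  steps=[0, 0, 0, 0.0013, 0, 0, 0.01, 0, 0, 0, 0.0027, 0, 0, 0.01, 0, 0, 0, 0.004, 0, 0, 0.01, 0, 0, 0, 0.0053, 0, 0, 0.01, 0, 0, 0, 0.0067, 0, 0, 0.01],
)

```text
t: 17.35
tool_pos: [0.4485, 0.12, 0.1162]
orientation: [-180.0, 0.0, 9.5]
force: [-3.4, -0.6, 0.1]
opening: 0.0177
finger_force: 40.0
```

Request:
drive_effector(
  steps=[0, 0, 0, 0.0013, 0, 0, 0.01, 0, 0, 0, 0.0027, 0, 0, 0.01, 0, 0, 0, 0.0027, 0, 0, 0.01],
)

```text
t: 17.73
tool_pos: [0.4504, 0.1203, 0.1161]
orientation: [-180.0, 0.0, 9.5]
force: [-4.1, -0.1, 0.3]
opening: 0.0177
finger_force: 40.0
```

Scaled: 0.0015 m / 0.75 = 0.002, 0.001 m / 0.75 = 0.0013.

Request:
drive_effector(
  steps=[0, 0, 0, 0.0013, 0, 0, 0.01, 0, 0, 0, 0.002, 0, 0, 0.01, 0, 0, 0, 0.002, 0, 0, 0.01],
)

```text
t: 18.1
tool_pos: [0.452, 0.1206, 0.1162]
orientation: [-180.0, 0.0, 9.5]
force: [-4.2, -0.6, 0.1]
opening: 0.0174
finger_force: 40.0
```

Request:
drive_effector(
  steps=[0, 0, 0, 0.0013, 0, 0, 0.01, 0, 0, 0, 0.002, 0, 0, 0.01, 0, 0, 0, 0.002, 0, 0, 0.01],
)

```text
t: 18.48
tool_pos: [0.4535, 0.1208, 0.1161]
orientation: [-180.0, 0.0, 9.5]
force: [-4.8, -0.5, -0.4]
opening: 0.0174
finger_force: 40.0
```

Scaled: 0.0015 m / 0.75 = 0.002, 0.001 m / 0.75 = 0.0013.

Request:
drive_effector(
  steps=[0, 0, 0, 0.0013, 0, 0, 0.01, 0, 0, 0, 0.002, 0, 0, 0.01, 0, 0, 0, 0.002, 0, 0, 0.01],
)

```text
t: 18.85
tool_pos: [0.454, 0.121, 0.116]
orientation: [-180.0, 0.2, 9.5]
force: [-9.4, -0.9, 2.9]
opening: 0.018
finger_force: 40.0
```

Scaled: 0.0015 m / 0.75 = 0.002, 0.001 m / 0.75 = 0.0013.

Request:
drive_effector(
  steps=[0, 0, 0, 0.0013, 0, 0, 0.01, 0, 0, 0, 0.002, 0, 0, 0.01, 0, 0, 0, 0.002, 0, 0, 0.01],
)

```text
t: 19.23
tool_pos: [0.4545, 0.1211, 0.1159]
orientation: [-180.0, 0.4, 9.6]
force: [-14.3, -2.8, 8.5]
opening: 0.0176
finger_force: 40.0
```

The force climbs steeply mid-slot (9 N, then 14 N within 1 mm), so the shoe has bitten. I back off and withdraw.

Scaled: -0.005 m / 0.75 = -0.0067, -0.004 m / 0.75 = -0.0053.

Request:
drive_effector(
  steps=[0, 0, 0, -0.0027, 0, 0, 0.01, 0, 0, 0, -0.0053, 0, 0, 0.01, 0, 0, 0, -0.0067, 0, 0, 0.01, 0, 0, 0, -0.0067, 0, 0, 0.01],
)

```text
t: 19.73
tool_pos: [0.4521, 0.1204, 0.1165]
orientation: [180.0, -0.1, 9.5]
force: [-0.0, -1.2, -1.3]
opening: 0.0176
finger_force: 40.0
```

Request:
drive_effector(
  steps=[0, 0, 0, 0, 0, -0.0053, 0.01, 0, 0, 0, 0, 0, -0.016, 0.01, 0, 0, 0, 0, 0, -0.04, 0.01, 0, 0, 0, 0, 0, -0.0827, 0.01, 0, 0, 0, 0, 0, -0.0827, 0.01],
)

```text
t: 20.35
tool_pos: [0.4526, 0.1205, 0.1803]
orientation: [180.0, -0.3, 9.5]
force: [0.1, -0.1, -1.1]
opening: 0.0178
finger_force: 40.0
```

```bash
python3 - <<'E'
from workcell import env
o=env.get_obs(); print(o['tool_pos'],o['orientation'],o['force'])
E
```

```text
[0.45261499 0.1205287  0.18030401] [179.95723189  -0.27685675   9.53036188] [ 0.05897396 -0.06273581 -1.11115307]
```

Scaled: 0.2335 m / 0.75 = 0.3113, -0.0116 m / 0.75 = -0.0155, 7.5 degrees / 45 = 0.1667.

Request:
drive_effector(
  steps=[0, 0, 0.0422, -0.0039, 0.0779, 0, 0.01, 0, 0, 0.0844, -0.0077, 0.1556, 0, 0.01, 0, 0, 0.1244, -0.0116, 0.2335, 0, 0.01, 0, 0, 0.1667, -0.0155, 0.3113, 0, 0.01],
)

```text
t: 20.85
tool_pos: [0.4784, -0.1135, 0.1774]
orientation: [-180.0, 0.0, 2.0]
force: [0.9, 1.0, -0.6]
opening: 0.0175
finger_force: 40.0
```

Request:
drive_effector(
  steps=[0, 0, 0, 0, 0, 0.0267, 0.01, 0, 0, 0, 0, 0, 0.0533, 0.01, 0, 0, 0, 0, 0, 0.0533, 0.01, 0, 0, 0, 0, 0, 0.0533, 0.01],
)

```text
t: 21.35
tool_pos: [0.479, -0.1117, 0.1386]
orientation: [180.0, -0.0, 2.0]
force: [-0.2, -0.1, -0.9]
opening: 0.0176
finger_force: 40.0
```

```bash
python3 - <<'E'
from h import *
from workcell import env
o=env.get_obs(); print(o['tool_pos'],o['orientation'])
a=optics.camera("side");cv2.imwrite("pics/side4.png",a)
c=lambda im,y,x:cv2.resize(im[y:y+60,x:x+45],(390,520),interpolation=cv2.INTER_CUBIC)
cv2.imwrite("pics/v7.png",np.hstack([c(a,185,195),c(a,140,205)]))
E
```

```text
[ 0.47897296 -0.11168773  0.1385692 ] [ 1.79986702e+02 -2.17826099e-02  2.04012554e+00]
```

View pics/v7.png

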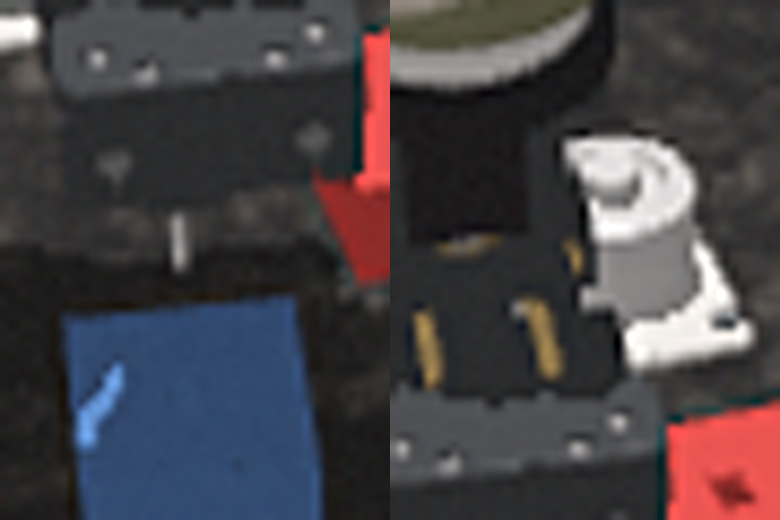

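The blade hangs straight, with its tip at crop (180,270), i.e. px (215.3,215.7). I compare that with the expected tip and check the stand height line.

```bash
python3 - <<'E'
from h import *
for z in (.080,.084,.088): print(z,proj("side",[.479,-.1117,z]))
print(plane("side",[215.3,215.7],.084))
print("well", proj("side",[.4797,-.1117,.036]))
h=cv2.cvtColor(cv2.imread("pics/side4.png"),cv2.COLOR_BGR2HSV); 
print(h[222:246,206:230,2])
E
```

```text
0.08 [[215.82848478 216.14318134]]
0.084 [[215.75593733 214.82847349]]
0.088 [[215.68304183 213.50745832]]
[[ 0.47770546 -0.11439703  0.084     ]]
well [[216.90841188 230.16863444]]
[[110 109 117 115 115 115 113 111 112 112 112 110 110 111 111 110 112 111
  110 110 109 110 118  56]
 [112 109 110 110 109 111 111 111 111 110 108 109 110 110 111 111 108 110
  110 111 110 111 118  76]
 [110 107 109 108 111 111 112 112 109 108 108 108 111 111 111 110 108 109
  110 109 111 113 118  80]
 [110 109 109 107 110 111 108 109 109 109 109 108 111 109 109 107 108 109
  110 110 111 113 116  93]
 [112 108 105 106 110 109 109 108 108 108 108 108 111 110 109 110 110 110
  110 110 112 113 114 115]
 [108 101 195 122 107 110 111 109 110 111 111 114 110 110 109 109 110 111
  110 109 110 111 112 122]
 [100 189 219 127 105 110 111 110 111 110 113 112 106 111 110 111 112 112
  112 111 110 110 114 121]
 [ 91 209 220 129 106 111 111 111 109 112 113 112 106 112 110 112 111 110
  111 112 110 112 113 121]
 [183 212 167 110 106 112 110 112 104 111 112 114 107 110 111 112 111 111
  111 110 110 111 113 118]
 [211 216
[... 806 characters left out ...]
12 111 111 111 112 111 111 111 112 112 113 113 114 113 114 105 110
  112 114 114 111 111 112]
 [113 113 113 114 113 113 112 113 112 112 111 112 114 115 112 116 113 112
  112 112 114 114 111 112]
 [117 113 113 113 113 113 113 114 113 111 112 111 111 113 114 113 113 114
  112 112 112 114 112 112]
 [115 113 114 113 112 113 113 114 114 113 112 112 112 112 113 113 114 114
  113 111 112 111 113 113]
 [115 114 114 114 112 113 113 113 112 114 112 112 111 111 110 113 113 113
  115 113 111 110 113 113]
 [116 113 113 114 113 113 112 113 114 113 114 113 111 112 112 112 111 113
  114 116 114 112 111 112]
 [117 115 112 113 114 115 112 113 113 114 114 113 111 114 111 112 111 113
  114 112 115 113 112 113]]
```

The tip is within 0.5 px of where it should be, so the tool has not slipped. I lower it into the well, slowly around the entry.

The rows are not in the units I measure in: shifts go in shares of 0.75 m and turns go in shares of 45 degrees. I convert before sending: 0.0505 m / 0.75 = 0.0673, 0.049 m / 0.75 = 0.0653.

Request:
drive_effector(
  steps=[0, 0, 0, 0, 0, 0.04, 0.01, 0, 0, 0, 0, 0, 0.0587, 0.01, 0, 0, 0, 0, 0, 0.0627, 0.01, 0, 0, 0, 0, 0, 0.0653, 0.01, 0, 0, 0, 0, 0, 0.0673, 0.01],
)

```text
t: 22.02
tool_pos: [0.4791, -0.1119, 0.0883]
orientation: [180.0, -0.1, 2.0]
force: [-0.5, 0.4, -0.8]
opening: 0.0178
finger_force: 40.0
```

Request:
drive_effector(
  steps=[0, 0, 0, 0, 0, 0.0013, 0.01, 0, 0, 0, 0, 0, 0.0027, 0.01, 0, 0, 0, 0, 0, 0.004, 0.01, 0, 0, 0, 0, 0, 0.004, 0.01],
)

```text
t: 22.52
tool_pos: [0.4788, -0.1117, 0.0847]
orientation: [-180.0, 0.0, 2.0]
force: [-0.5, 0.5, -0.8]
opening: 0.018
finger_force: 40.0
```

The blade is in the well with no contact force. Lower the remaining 20 mm.

Scaled: 0.0185 m / 0.75 = 0.0247, 0.018 m / 0.75 = 0.024.

Request:
drive_effector(
  steps=[0, 0, 0, 0, 0, 0.008, 0.01, 0, 0, 0, 0, 0, 0.016, 0.01, 0, 0, 0, 0, 0, 0.0213, 0.01, 0, 0, 0, 0, 0, 0.024, 0.01, 0, 0, 0, 0, 0, 0.0247, 0.01],
)

```text
t: 23.15
tool_pos: [0.4788, -0.1117, 0.0661]
orientation: [-180.0, 0.0, 2.0]
force: [-0.0, 0.6, -0.1]
opening: 0.0177
finger_force: 40.0
```

Request:
drive_effector(
  steps=[0, 0, 0, 0, 0, 0.0007, 0.01, 0, 0, 0, 0, 0, 0.0013, 0.01, 0, 0, 0, 0, 0, 0.0017, 0.01, 0, 0, 0, 0, 0, 0.0017, 0.01],
)

```text
t: 23.65
tool_pos: [0.4788, -0.1117, 0.0649]
orientation: [180.0, -0.0, 2.0]
force: [0.2, 0.1, -1.7]
opening: 0.0176
finger_force: 40.0
```

Scaled: 0.0008 m / 0.75 = 0.0011, 0.0005 m / 0.75 = 0.0007.

Request:
drive_effector(
  steps=[0, 0, 0, 0, 0, 0.0007, 0.01, 0, 0, 0, 0, 0, 0.0011, 0.01, 0, 0, 0, 0, 0, 0.0011, 0.01],
)

```text
t: 24.02
tool_pos: [0.4789, -0.1117, 0.0645]
orientation: [180.0, -0.0, 2.0]
force: [-1.1, 0.8, 5.4]
opening: 0.0181
finger_force: 40.0
```

Request:
drive_effector(
  steps=[0, 0, 0, 0, 0, 0, 0.022, 0, 0, 0, 0, 0, 0, 0.03, 0, 0, 0, 0, 0, 0, 0.045, 0, 0, 0, 0, 0, 0, 0.045],
)

```text
t: 24.52
tool_pos: [0.4788, -0.1117, 0.0641]
orientation: [-180.0, 0.0, 2.0]
force: [-0.6, 0.2, -0.3]
opening: 0.0446
finger_force: 0.0
```

Request:
drive_effector(
  steps=[0, 0, 0, 0, 0, -0.04, 0.05, 0, 0, 0, 0, 0, -0.1067, 0.05, 0, 0, 0, -0.0667, 0, -0.1467, 0.05, 0, 0, 0, -0.1333, 0, -0.16, 0.05, 0, 0, 0, -0.2133, 0, -0.16, 0.05],
)

```text
t: 25.15
tool_pos: [0.3179, -0.1174, 0.1847]
orientation: [179.9, -0.1, 2.1]
force: [-1.6, -1.5, 0.8]
opening: 0.05
finger_force: 0.0
```

Request:
drive_effector(
  steps=[0, 0, 0, 0, 0, 0, 0.05],
)

```text
t: 25.28
tool_pos: [0.3165, -0.1169, 0.1841]
orientation: [-180.0, 0.0, 1.9]
force: [-0.1, -0.5, 1.1]
opening: 0.05
finger_force: 0.0
```

```bash
python3 - <<'E'
from h import *
a=optics.camera("side");cv2.imwrite("pics/side5.png",a)
c=lambda im,y,x:cv2.resize(im[y:y+60,x:x+45],(390,520),interpolation=cv2.INTER_CUBIC)
cv2.imwrite("pics/v8.png",np.hstack([c(a,200,195),c(a,145,205)]))
E
```

```text
(no output)
```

View pics/v8.png

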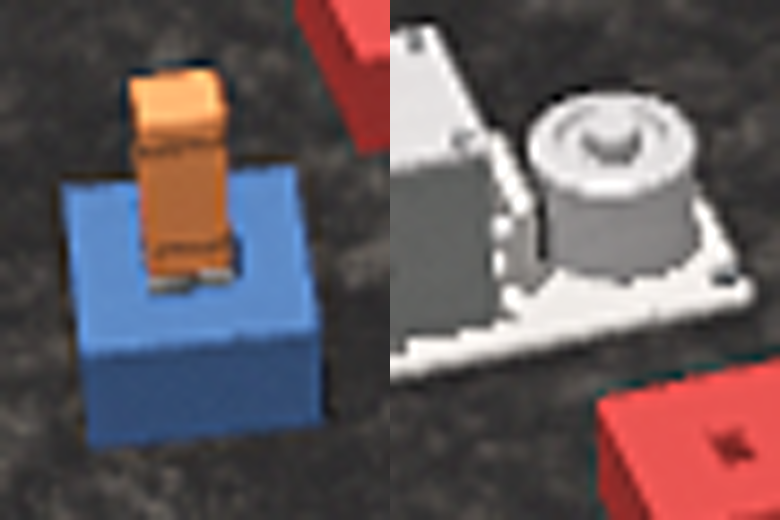

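The tool is seated upright in the blue stand, with its collar on the top face at crop (190,278). The shoe's black lining at crop (540,235) touches the drum. The arm is clear, so I hand it in.

```bash
python3 -c "
from workcell import env; print(env.sign_off())"
```

```text
the job is handed in; nothing more can be done
None
```

The brake is snug: the star wheel went about two teeth until the shoe bit on the drum, the tool is back in its blue stand and the job is handed in at about 25 s; the last push read 14.6 N sideways but about 17 N in total, slightly over the 15 N guide and well under the 25 N damage limit.

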